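# Find the rough chock shoe by its drag and park it on the ramp

### The arm

A 6-joint arm with a two-finger parallel gripper is mounted at the origin on the work surface. World frame = base frame: x ahead of the robot, y to its left, z up, the work surface at z = 0. Lengths are in mm, angles in rad, forces in N, time in s.
With the tool pointing down it reaches from about 275 to 825 mm from the base axis. Payload 4.9 kg.
Tool frame: the origin (TCP) lies at the very end of the fingers, on their centre line; the grasp point (between the pads) lies 19 mm behind it; z points along the fingers, y is the line along which they close (so a half turn about z gives the same grasp; the last joint's range is limited). The gripper opens to 85 mm and grips with 20 to 120 N. Pads are 22 mm wide; open, the fingers measure 114 mm over their backs; the gripper's body (76 mm by 85 mm) begins 54 mm behind the grasp point. The pads swing forward as they close: fully open they stand 13 mm farther back than shut.
Start: joints at [1.049, 0.326, -0.193, 1.052, 0, 1.437], TCP at [207.98, 509.179, 201.981] pointing down, gripper open.
Joint ranges: [-2.65, 2.65], [-0.97, 1.79], [-1.3, 1.35], [-1.93, 2.1], [-1.47, 1.37], [-3.14, 3.14]. Speed limits (rad/s): [2.57, 2.57, 3.14, 3.14, 3.14, 3.14].

### API

Orientations are given as [roll, pitch, yaw] about the fixed x, y, z axes, in that order (R = Rz(yaw) Ry(pitch) Rx(roll)).
In Python, from bench import bot, solve_ik, imaging gives the robot as it stands. Calls block until the motion is done:
- bot.move_ptp(position, orientation): joint-space move of the TCP to a pose.
- bot.movel(position, rot=None, max_speed=150, threshold=None): straight line of the TCP; rot=None keeps the orientation; max_speed is the mean speed in mm/s. With threshold (N) it stops when the force on the tool has changed by that much, and returns True; else False.
- bot.move_j(angles): joint-space move.
- bot.grip(opening, effort=None): opening from 0.0 (shut) to 1.0 (fully open); effort is the grip in N (None keeps the last); returns when the fingers have stopped.
- bot.dwell(seconds).
- solve_ik(position, orientation): joint angles nearest the present ones, or None.
- bot.get_state(): the state.
- imaging.capture(name): name is "side" or "top" or "wrist"; returns the picture (480x640x3 uint8, blue, green, red); there is no depth.
- imaging.camera_model(name): a dict with "K" (3x3 intrinsics, pixels), "k1" (the pictures are not rectified: a ray, as slopes to the right and down, at radius r is drawn at 1 + k1 r^2 times it, then the intrinsics apply), "position" and "rotation" of the camera in the world. Camera axes: x right, y up, looking along -z (the intrinsics and any distortion apply to the point x, -y, -z); pixel columns grow to the right and rows downward; lengths in mm; the calibration is good to about 2 mm. A picture is of the moment at which its call begins: read the wrist's pose just before it. camera_model takes no time and is no camera call; for the wrist camera it gives the pose at the moment of the call.
A pose or a line that the arm cannot do raises bot.IKError and nothing moves.
- bot.sign_off(): hands the job in; it is judged then, once.
The state is a dict: "t": time; "qpos": joint angles; "joint_velocities": joint speeds; "effort": joint torques, N m; "tcp_pos": TCP position; "orientation": TCP orientation; "contact_force": force on the tool from outside, world axes, zero at the start; "wrist_torque": the same for the moment, N m; "opening": opening from 0.0 (shut) to 1.0 (fully open); "gripper_force": force on a finger pad.
Only numpy, scipy, OpenCV 4.12 (cv2) and the standard library are available. Lean on these libraries where they do the work, as an engineer would, in place of code of your own. Each camera call takes 0.05 s, during which the arm holds its last target. There are 200 camera calls.

### The job

One of the three look-alike shoes on the metal plate has a rough sole, the other two are polished; only their drag when slid across the plate tells which. Draw the two polished ones straight back towards the robot until they lie wholly on the near side of the yellow line, still on the plate, and set the rough one, as a chock, down squarely on the orange mark of the ramp under the lamp bar, lengthways along the slope, without dropping it. Let no shoe slide down the ramp, and leave the carton, tape roll and screwdriver where they are.

Things in the scene. Friction and masses are not known exactly. Their poses are not given: they have to be found in the camera images.
- plate: Fixed smooth metal plate 280 (x) x 370 (y) x 12 mm. Origin: centre of its underside; top 12 mm higher; x points away from the robot. A yellow line 10 mm wide runs along y through x = 0; the near side is negative x. The shoes start on its far side, x about +65 mm, some 120 mm apart along y, lengths along x within 0.15 rad.
- shoe_a: Grey runner shoe 90 (x) x 45 (y) x 46 mm with an orange pad (50 x 30 x 4 mm) on top and a black sole, 0.7 to 0.95 kg. Three look alike; names and places do not tell the sole: one is rough (friction on the plate 0.55 to 0.85), two are polished (0.08 to 0.14). Origin: centre of underside; x along its length, z up. Grip it across its width, 9 to 46 mm above its underside.
- shoe_b: As shoe_a.
- shoe_c: As shoe_a.
- ramp: Smooth fixed ramp 320 (x) x 220 (y) mm falling 16 deg away from the robot, 30 mm high at its far end with a 31 mm yellow lip. Origin: under its centre at table level; x away from the robot. A lamp bar (30 x 30 mm) crosses at x = -40 mm, underside 235, top 268 mm above the table, posts at y = +-135 mm. It blocks an upright gripper over the mark; leant 35 deg, body away from the robot, it clears.
- park (a point): Centre of the orange mark (100 x 55 mm) on the ramp's surface, 87 mm above the table at ramp x = -40 mm, y = 0, below the lamp bar. Axes: x down the slope, away from the robot; z square to the surface. A polished shoe let go here slides down; the rough one stays.
- carton: White boxed unit 160 x 100 x 70 mm, loose bystander; origin: centre of underside.
- tape: Blue tape roll, 90 mm outside diameter, 48 mm high, loose bystander; origin: centre of underside.
- driver: Screwdriver 200 mm long lying on the table beyond the plate, loose bystander.
Things that resemble listed ones, but are neither listed nor needed, are in the scene too. What is shaped like the shoe_b but red is not meant.

How it is judged:
By the outcome, as a careful person would: the job done as asked, in the order asked, and still so for the second after the job is handed in, with the robot touching nothing.
It also fails if it takes over 72 s, if anything falls off the work surface, if the arm or the gripper's body presses on something with over 40 N, if the wrist force passes 120 N, or if a joint passes its speed limit or range.

## Working session

There is one attempt and no reset: what is moved stays moved. The work goes in short steps, each a Python script; the robot and the scene stay as the last script left them, time stands still between calls to the robot, and variables do not carry over. Pictures are saved under pics/ and viewed, at most 10 in all, crops included, and the job is handed in when it is done.

```bash
ls; mkdir -p pics
python3 - <<'E'
from bench import bot, solve_ik, imaging
import cv2, numpy as np
for n in ("top","side"):
    cv2.imwrite(f"pics/{n}0.png", imaging.capture(n)); m=imaging.camera_model(n)
    print(n,{k:np.round(v,3).tolist() for k,v in m.items()})
print(bot.get_state())
E
```

```text
pics
top {'K': [[443.859, 0.0, 325.763], [0.0, 443.859, 235.968], [0.0, 0.0, 1.0]], 'k1': -0.024, 'position': [483.87, -90.945, 1217.421], 'rotation': [0.136, 0.007, -1.599]}
side {'K': [[514.635, 0.0, 319.206], [0.0, 514.635, 244.766], [0.0, 0.0, 1.0]], 'k1': -0.069, 'position': [554.337, -975.727, 607.772], 'rotation': [1.045, -0.007, -0.091]}
{'t': 0.1, 'qpos': array([ 1.04879311e+00,  3.26862997e-01, -1.93504758e-01,  1.05198708e+00,
        5.91311556e-06,  1.43660233e+00]), 'joint_velocities': array([ 0.00229051, -0.00069153,  0.0019694 ,  0.00090437, -0.00048   ,
       -0.00099248]), 'effort': array([ 5.23173840e-04, -4.44239080e+01,  2.63038069e+01,  7.91705155e-03,
       -1.67939629e-04,  6.78621575e-06]), 'tcp_pos': array([207.68562956, 508.66329735, 201.2759278 ]), 'orientation': array([-3.14004895e+00, -2.14375422e-04,  2.75378327e+00]), 'contact_force': array([-0.54375133,  0.31388041, -0.48419292]), 'wrist_torque': array([-0.00692838, -0.07796231, -0.06366917]), 'gripper_force': 0.0, 'opening': 1.0018755949178584}
```

View pics/top0.png

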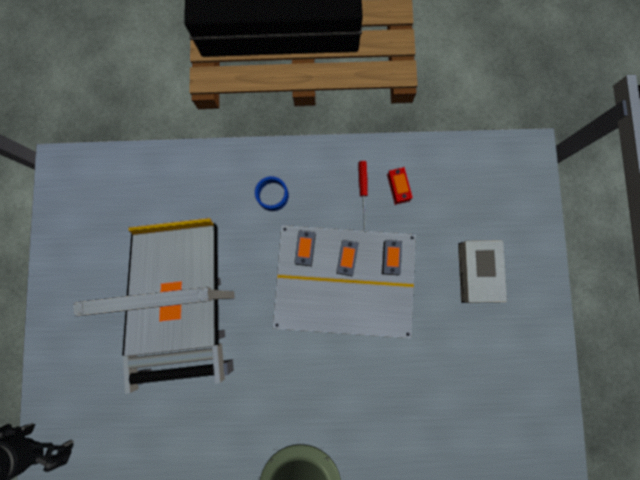

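View pics/side0.png

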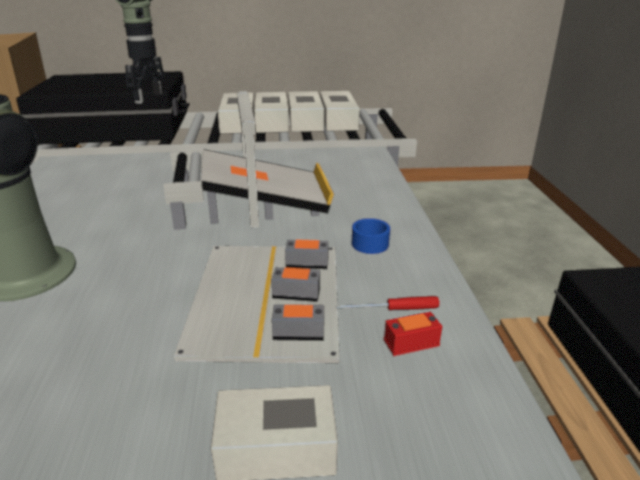

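Top view: the grey candidates are at (305,248), (347,257) and (392,257), all on the plate. The red look-alike at (400,185) isn't meant. The ramp mark is at (171,300), partly hidden by the lamp bar. The carton is at (484,272), the tape at (271,193) and the driver at (363,195). The side view agrees.

```bash
cat > h.py <<'E'
from bench import bot, solve_ik, imaging
import cv2, numpy as np
from scipy.spatial.transform import Rotation as Rn
def rays(m,uv):
    K=np.array(m["K"]); d=np.array([m["k1"],0,0,0,0],float)
    p=cv2.undistortPoints(np.array(uv,float).reshape(-1,1,2),K,d).reshape(-1,2)
    R=np.array(m["rotation"]); R=R if R.shape==(3,3) else Rn.from_euler("xyz",R).as_matrix()
    return np.array(m["position"],float),(R@np.c_[p[:,0],-p[:,1],-np.ones(len(p))].T).T
def onplane(m,uv,p0,n=(0,0,1)):
    o,d=rays(m,uv); n=np.array(n,float)
    return o+d*(((np.array(p0)-o)@n)/(d@n))[:,None]
def blobs(im,lo,hi,amin=30):
    hsv=cv2.cvtColor(im,cv2.COLOR_BGR2HSV); k=cv2.inRange(hsv,lo,hi)
    cs,_=cv2.findContours(k,cv2.RETR_EXTERNAL,cv2.CHAIN_APPROX_NONE)
    return [c for c in cs if cv2.contourArea(c)>amin]
def rect(m,c,z):
    P=onplane(m,c.reshape(-1,2),[0,0,z])[:,:2].astype(np.float32)
    r=cv2.boxPoints(cv2.minAreaRect(P)); e1,e2=r[1]-r[0],r[2]-r[1]
    if np.hypot(*e2)>np.hypot(*e1): e1,e2=e2,e1
    if e1[0]<0: e1=-e1
    return r.mean(0),np.hypot(*e1),np.hypot(*e2),np.arctan2(e1[1],e1[0])
OR=((5,180,140),(17,255,255)); YE=((18,140,100),(32,255,255))
E
python3 - <<'E'
from h import *
np.set_printoptions(precision=1,suppress=True)
for n in("top","side"):
    im=imaging.capture(n); m=imaging.camera_model(n)
    for nm,(lo,hi) in(("or",OR),("ye",YE),("blue",((100,180,60),(125,255,255))),("red",((0,180,60),(4,255,255)))):
        for c in blobs(im,lo,hi):
            uv=c.reshape(-1,2).mean(0)
            z={"or":58,"ye":12,"blue":48,"red":20}[nm]
            if nm=="or" and ((n=="top" and uv[0]<200) or (n=="side" and uv[1]<190)): z=87
            if nm=="ye" and ((n=="top" and uv[0]<250) or (n=="side" and uv[0]>290)): z=61
            r=rect(m,c,z); print(n,nm,uv,"z",z,r[0],"L %.0f W %.0f yaw %.3f"%r[1:])
    if n=="top":
        g=cv2.cvtColor(im,cv2.COLOR_BGR2GRAY)
        sub=cv2.resize(im[205:405,60:430],None,fx=2.1,fy=2.1,interpolation=cv2.INTER_CUBIC); cv2.imwrite("pics/topz.png",sub)
        for (u,v) in((285,229),(414,236),(278,325),(408,334)):
            w=255-g[v-5:v+6,u-5:u+6].astype(float); w=np.maximum(w-np.percentile(w,85),0)
            yy,xx=np.mgrid[v-5:v+6,u-5:u+6]; p=[(w*xx).sum()/w.sum(),(w*yy).sum()/w.sum()]
            print("dot",p,onplane(m,[p],[0,0,12]))
E
```

```text
top or [169.7 312.5] z 87 [455.2 311.8] L 53 W 34 yaw -1.487
top or [170.7 286.2] z 87 [521.  311.5] L 50 W 18 yaw -1.499
top or [392.8 256.3] z 58 [ 583.2 -260.3] L 45 W 29 yaw -0.050
top or [347.4 257. ] z 58 [ 585.4 -142. ] L 48 W 28 yaw -0.212
top or [304.4 247. ] z 58 [614.6 -30.1] L 48 W 28 yaw -0.144
top or [400.5 183.4] z 58 [ 779.1 -291.1] L 54 W 33 yaw 0.186
top ye [345.  280.5] z 12 [ 525.6 -136.4] L 366 W 8 yaw 1.473
top ye [169.8 224.2] z 61 [685.8 325.6] L 220 W 11 yaw -1.498
top blue [271.4 192.9] z 48 [766.7  57.3] L 87 W 86 yaw 1.541
top red [398.5 188. ] z 20 [ 783.8 -295.6] L 92 W 45 yaw 0.206
top red [362.8 178.1] z 20 [ 806.9 -194.3] L 92 W 19 yaw 0.012
dot [np.float64(284.4585635359116), np.float64(228.78729281767957)] [[672.  26.  12.]]
dot [np.float64(411.63684210526316), np.float64(237.30263157894737)] [[ 638.2 -321.9   12. ]]
dot [np.float64(276.5242718446602), np.float64(324.70873786407765)] [[413.2  51.4  12. ]]
dot [np.float64(407.3852140077821), np.float64(333.78210116731515)] [[ 379.6 -296.8   12. ]]
side or [414.  322.1] z 58 [ 781.7 -306.4] L 54 W 33 yaw 0.208
side or [297.7 310.6] z 58 [ 586.3 -257.3] L 46 W 26 yaw -0.081
side or [295.5 272.6] z 58 [ 588.8 -135.7] L 45 W 32 yaw -0.228
side or [306.3 243.8] z 58 [617.7 -26.5] L 44 W 24 yaw -0.210
side or [238.5 170.6] z 87 [458.9 330. ] L 51 W 25 yaw -0.547
side ye [264.5 301.7] z 12 [ 529.2 -135.2] L 360 W 7 yaw 1.471
side ye [323.4 184. ] z 61 [683.7 293.7] L 269 W 23 yaw -1.490
side blue [370.3 235.5] z 48 [765.4  18.4] L 148 W 79 yaw 1.390
side red [410.  334.6] z 20 [ 786.2 -298.5] L 101 W 92 yaw -0.169
side red [412.8 302.8] z 20 [ 809.8 -202. ] L 98 W 32 yaw -0.007
```

View pics/topz.png

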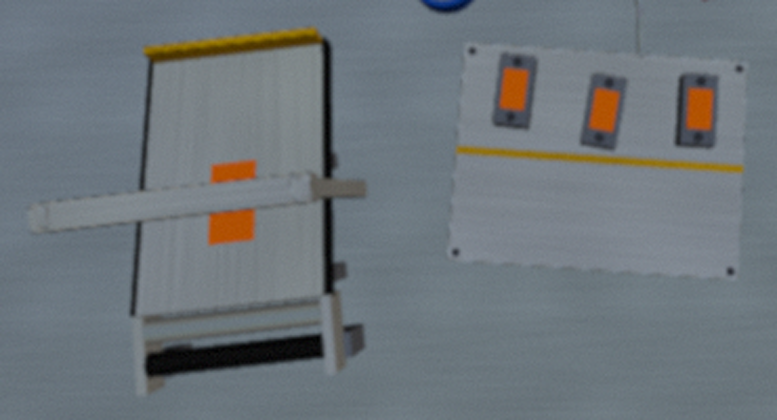

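The crop confirms three grey shoes with orange pads on the plate, with the red one off it. Their crop pixels are about (515,90), (605,110) and (700,108). The ramp mark spans (232,160) to (232,243), with the bar across it. Next I'll fix the mark on the tilted plane and check IK for the leaning approach.

```bash
cat >> h.py <<'E'
def ori(yaw,lean=0.0,flip=False):
    R=Rn.from_euler("xyz",[np.pi,lean,yaw])
    if flip: R=R*Rn.from_euler("z",np.pi)
    return R.as_euler("xyz")
def tcp_for(g,o,back=19):   # TCP position putting the grasp point at g
    return np.array(g,float)+back*Rn.from_euler("xyz",o).as_matrix()[:,2]
E
python3 - <<'E'
from h import *
np.set_printoptions(precision=3,suppress=True)
im=imaging.capture("top"); m=imaging.camera_model("top")
yaw=0.073;s=np.radians(16)
for it in range(3):
    n=[np.sin(s)*np.cos(yaw),np.sin(s)*np.sin(yaw),np.cos(s)]
    p0=[486.3,311,87]
    u=np.vstack([c.reshape(-1,2) for c in blobs(im,*OR) if c[:,0,0].mean()<200])
    P=onplane(m,u,p0,n)-p0
    ex=np.array([np.cos(s)*np.cos(yaw),np.cos(s)*np.sin(yaw),-np.sin(s)]); ey=np.array([-np.sin(yaw),np.cos(yaw),0])
    a=np.c_[P@ex,P@ey].astype(np.float32); r=cv2.minAreaRect(a); print(r)
    b=cv2.boxPoints(r); c=b.mean(0); print("park",p0+c[0]*ex+c[1]*ey)
    e=[b[1]-b[0],b[2]-b[1]]; e=max(e,key=lambda v:np.hypot(*v)); d=np.arctan(e[1]/e[0]); yaw+=d; print("yaw",yaw)
# IK
n=np.array(n); pk=p0+c[0]*ex+c[1]*ey
for lean in(35,38,42):
  for fl in(0,1):
    o=ori(yaw,np.radians(lean),fl)
    for dx in(0,60,120,150,180):
      for h in(30,60,130):
        q=solve_ik(tcp_for(pk+dx*ex+h*n,o),o); print(lean,fl,dx,h,q)
E
```

```text
((-1.4794998168945312, 0.8328380584716797), (96.072509765625, 50.965946197509766), 1.448811650276184)
park [484.821 311.727  87.408]
yaw 0.098286524
((-1.4538917541503906, 0.8285770416259766), (51.125614166259766, 96.0813980102539), 89.9439926147461)
park [484.828 311.687  87.401]
yaw 0.097309
((-1.4548568725585938, 0.8287258148193359), (96.0811538696289, 51.11939239501953), 0.0021700351499021053)
park [484.828 311.689  87.401]
yaw 0.09734688
35 0 0 30 [ 0.358  0.975  0.5    1.691  0.148 -2.927]
35 0 0 60 [ 0.355  0.975  0.574  1.765  0.147 -2.929]
35 0 0 130 [ 0.349  1.004  0.801  1.964  0.143 -2.934]
35 0 60 30 [ 0.339  1.14   0.809  1.837  0.138 -2.942]
35 0 60 60 [ 0.337  1.158  0.92   1.93   0.136 -2.944]
35 0 60 130 None
35 0 120 30 None
35 0 120 60 None
35 0 120 130 None
35 0 150 30 None
35 0 150 60 None
35 0 150 130 None
35 0 180 30 None
35 0 180 60 None
35 0 180 130 None
35 1 0 30 [0.358 0.975 0.5   1.691 0.148 0.215]
35 1 0 60 [0.355 0.975 0.574 1.765 0.147 0.213]
35 1 0 130 [0.349 1.004 0.801 1.964 0.143 0.207]
35 1 60 30 [0.339 1.14  0.809 1.837 0.138 0.199]
35 1 60 60 [0
[... 1016 characters left out ...]
ne
38 1 180 30 None
38 1 180 60 None
38 1 180 130 None
42 0 0 30 [ 0.348  1.103  0.689  1.874  0.167 -2.954]
42 0 0 60 [ 0.345  1.109  0.775  1.954  0.165 -2.956]
42 0 0 130 None
42 0 60 30 None
42 0 60 60 None
42 0 60 130 None
42 0 120 30 None
42 0 120 60 None
42 0 120 130 None
42 0 150 30 None
42 0 150 60 None
42 0 150 130 None
42 0 180 30 None
42 0 180 60 None
42 0 180 130 None
42 1 0 30 [0.348 1.103 0.689 1.874 0.167 0.188]
42 1 0 60 [0.345 1.109 0.775 1.954 0.165 0.186]
42 1 0 130 None
42 1 60 30 None
42 1 60 60 None
42 1 60 130 None
42 1 120 30 None
42 1 120 60 None
42 1 120 130 None
42 1 150 30 None
42 1 150 60 None
42 1 150 130 None
42 1 180 30 None
42 1 180 60 None
42 1 180 130 None
```

```bash
cat >> h.py <<'E'
PC=np.array([525.75,-135.3]); PY=-0.098; PX=np.array([np.cos(PY),np.sin(PY),0])
SH={"A":(615.5,-29,-.17),"B":(586.5,-140,-.21),"C":(584,-259,-.065)}
def st(tag=""):
    s=bot.get_state(); print(tag,"t %.1f"%s["t"],"F",s["contact_force"].round(2),"op %.3f gf %.1f"%(s["opening"],s["gripper_force"]),"tcp",s["tcp_pos"].round(1),flush=True); return s
def grab(k):
    x,y,w=SH[k]; o=ori(w); bot.move_ptp([x,y,130],o); bot.movel([x,y,22],max_speed=120); st(k+" down"); bot.grip(0.0,25); bot.dwell(.2); st(k+" gripped")
def test(k,d=25):
    p=bot.get_state()["tcp_pos"]; hit=bot.movel(p-d*PX,max_speed=25,threshold=2.8); print(k,"hit",hit); st(k+" after"); return hit
E
python3 - <<'E'
from h import *
# refine ramp yaw with line fits
np.set_printoptions(precision=3,suppress=True)
im=imaging.capture("top"); m=imaging.camera_model("top")
for nm,c,z in [("lip",c,61) for c in blobs(im,*YE) if c[:,0,0].mean()<250]+[("mark",c,87) for c in blobs(im,*OR) if c[:,0,0].mean()<200]:
    P=onplane(m,c.reshape(-1,2),[0,0,z])[:,:2].astype(np.float32); v=cv2.fitLine(P,cv2.DIST_L2,0,.01,.01).ravel(); print(nm,v, np.arctan(-v[0]/v[1]))
p=bot.get_state()["tcp_pos"]; bot.movel([p[0],p[1],420],max_speed=250)
x,y,w=SH["A"]; bot.move_ptp([x,y,300],ori(w)); st("over")
grab("A"); test("A")
E
```

```text
lip [  0.083  -0.997 685.809 325.299] 0.083173946
mark [  0.186  -0.983 454.863 312.399] 0.18663952
mark [  0.116  -0.993 520.996 311.091] 0.1167161
over t 5.1 F [ 0.12 -0.26 -0.16] op 1.000 gf 0.0 tcp [615.5 -28.7 300.1]
A down t 6.9 F [-0.35  0.32  0.22] op 1.002 gf 0.0 tcp [616.4 -29.1  22.9]
A gripped t 7.5 F [-1.73  0.11  5.76] op 0.508 gf 25.7 tcp [616.1 -29.   22.8]
A hit True
A after t 7.8 F [-0.82 -0.28  4.31] op 0.511 gf 25.6 tcp [615.8 -29.1  22.8]
```

```bash
cat >> h.py <<'E'
def relieve():
    for i in range(6):
        s=bot.get_state()
        if s["contact_force"][2]<1.0: break
        bot.movel(s["tcp_pos"]+[0,0,.4],max_speed=10); bot.dwell(.1)
    st("relieved")
def test(k,ths=(2.8,4.5),d=12):
    for th in ths:
        p=bot.get_state()["tcp_pos"]; hit=bot.movel(p-d*PX,max_speed=30,threshold=th); s=st(f"{k} th {th} hit {hit}")
        if hit: print("  moved %.1f"%((p-s["tcp_pos"])@PX))
E
python3 - <<'E'
from h import *
relieve(); test("A")
E
```

```text
relieved t 8.2 F [-0.55 -0.04  0.78] op 0.517 gf 26.5 tcp [615.4 -29.   22.8]
A th 2.8 hit False t 8.7 F [-0.58  0.09  0.65] op 0.516 gf 26.5 tcp [602.9 -27.8  22.8]
A th 4.5 hit False t 9.3 F [0.14 0.38 0.47] op 0.514 gf 26.5 tcp [590.4 -26.5  22.8]
```

```bash
cat >> h.py <<'E'
def draw(xt=-75):
    p=bot.get_state()["tcp_pos"]; d=(p[:2]-PC)@PX[:2]-xt
    bot.movel(p-d*PX,max_speed=70); st("drawn"); leave()
def leave():
    bot.grip(0.85); p=bot.get_state()["tcp_pos"]; bot.movel([p[0],p[1],130],max_speed=150)
E
python3 - <<'E'
from h import *
draw(); grab("B"); relieve(); test("B")
E
```

```text
Traceback (most recent call last):
  File "h.py", line 49, in draw
    bot.movel(p-d*PX,max_speed=70); st("drawn"); leave()
    ~~~~~~~~~^^^^^^^^^^^^^^^^^^^^^
bench.IKError: the arm cannot follow that straight line within its joint ranges
```

Run:
```python
from h import *
np.set_printoptions(precision=2,suppress=True)
s=bot.get_state(); print(s["qpos"],s["orientation"]); p=s["tcp_pos"]
for d in (20,50,80,110,130): print(d,solve_ik(p-d*PX,s["orientation"]))
for k,(x,y,w) in SH.items():
  for f in(0,1):
    for d in (0,135): print(k,f,d,solve_ik(np.array([x,y,22])-d*PX,ori(w,0,f)))
```

```text
[-0.17  0.57 -0.31  0.69  0.   -3.14] [-3.14 -0.   -0.17]
20 [-0.17  0.54 -0.36  0.67  0.    3.14]
50 [-0.18  0.5  -0.45  0.63  0.    3.14]
80 [-0.18  0.45 -0.52  0.59  0.    3.13]
110 [-0.19  0.41 -0.6   0.56  0.    3.13]
130 [-0.19  0.38 -0.65  0.54  0.    3.12]
A 0 0 [-0.17  0.61 -0.23  0.73  0.   -3.14]
A 0 135 [-0.19  0.41 -0.6   0.56  0.    3.13]
A 1 0 [-0.17  0.61 -0.23  0.73  0.    0.  ]
A 1 135 [-0.19  0.41 -0.6   0.56  0.   -0.02]
B 0 0 [-0.36  0.59 -0.27  0.71  0.    2.99]
B 0 135 [-0.43  0.4  -0.63  0.54  0.    2.92]
B 1 0 [-0.36  0.59 -0.27  0.71  0.   -0.15]
B 1 135 [-0.43  0.4  -0.63  0.54  0.   -0.22]
C 0 0 [-0.53  0.65 -0.16  0.76  0.    2.67]
C 0 135 [-0.64  0.46 -0.52  0.59  0.    2.56]
C 1 0 [-0.53  0.65 -0.16  0.76  0.   -0.47]
C 1 135 [-0.64  0.46 -0.52  0.59  0.   -0.58]
```

```bash
sed -i 's/o=ori(w); bot.move_ptp/o=ori(w,0,True); bot.move_ptp/' h.py
python3 - <<'E'
from h import *
p=bot.get_state()["tcp_pos"]; SH["A"]=(p[0],p[1],-.15)
bot.grip(0.9); bot.movel([p[0],p[1],75],max_speed=150)
bot.move_ptp([p[0],p[1],76],ori(-.15,0,True)); bot.movel([p[0],p[1],22],max_speed=120); bot.grip(0.0,25); bot.dwell(.1); relieve(); test("A",(2.8,))
draw(); grab("B"); relieve(); test("B")
E
```

```text
relieved t 14.4 F [-0.57  0.79 -1.77] op 0.513 gf 26.9 tcp [591.  -26.5  23.2]
A th 2.8 hit True t 14.6 F [-1.66 -0.68  5.77] op 0.511 gf 27.6 tcp [588.9 -26.3  23.2]
  moved 2.0
drawn t 16.6 F [ 0.03 -0.07  4.63] op 0.511 gf 27.6 tcp [462.3 -13.9  23.1]
B down t 19.6 F [ 0.08  0.15 -0.19] op 0.849 gf 0.0 tcp [ 587.2 -140.1   22.8]
B gripped t 20.2 F [-1.22  0.44  5.91] op 0.515 gf 25.4 tcp [ 587.1 -140.3   23. ]
relieved t 20.6 F [-0.69 -1.16 -2.1 ] op 0.509 gf 27.2 tcp [ 586.8 -140.2   23.1]
B th 2.8 hit True t 20.8 F [-0.9   0.2   4.85] op 0.513 gf 27.8 tcp [ 586.  -140.1   23.1]
  moved 0.8
B th 4.5 hit True t 21.0 F [-0.3  -0.03  3.88] op 0.513 gf 27.7 tcp [ 585.5 -140.1   23.1]
  moved 0.5
```

Run:
```python
from h import *
relieve(); test("B",(2.8,4.5,4.5,7))
```

```text
relieved t 21.4 F [ 0.99 -0.23 -0.89] op 0.512 gf 27.2 tcp [ 585.3 -140.    23.1]
B th 2.8 hit True t 21.6 F [-0.32 -0.38  5.07] op 0.517 gf 27.8 tcp [ 584.4 -139.9   23.1]
  moved 0.9
B th 4.5 hit True t 21.8 F [ 0.22 -0.07  2.24] op 0.511 gf 27.7 tcp [ 584.1 -139.9   23.1]
  moved 0.3
B th 4.5 hit True t 22.0 F [-0.46  0.47  2.61] op 0.513 gf 27.7 tcp [ 583.6 -139.9   23.1]
  moved 0.4
B th 7 hit True t 22.2 F [-0.89  0.82  4.61] op 0.510 gf 27.8 tcp [ 581.8 -139.8   23.1]
  moved 1.9
```

Run:
```python
from h import *
leave(); grab("C"); relieve(); test("C",(2.8,4.5,7))
```

```text
C down t 25.1 F [0.41 0.47 0.79] op 0.848 gf 0.0 tcp [ 584.7 -259.2   22.8]
C gripped t 25.7 F [-0.13  0.15  5.93] op 0.514 gf 25.5 tcp [ 584.8 -259.4   23.1]
relieved t 26.1 F [-0.52 -0.03 -0.69] op 0.514 gf 26.7 tcp [ 584.4 -259.3   23.2]
C th 2.8 hit True t 26.3 F [-2.43 -0.1   4.87] op 0.509 gf 27.3 tcp [ 582.3 -259.2   23.2]
  moved 2.1
C th 4.5 hit True t 26.5 F [-1.01  0.08  4.73] op 0.513 gf 27.2 tcp [ 581.3 -259.1   23.1]
  moved 1.0
C th 7 hit False t 27.1 F [-0.32  0.29  5.32] op 0.516 gf 27.3 tcp [ 568.5 -257.8   23.1]
```

```bash
cat >> h.py <<'E'
def ctest(k,ths=(3,3,3),d=10):
    c=bot.get_state()["tcp_pos"].copy()
    for i in range(8):
        bot.movel(c,max_speed=20); bot.dwell(.1); f=bot.get_state()["contact_force"][2]
        if abs(f)<1.2: break
        c[2]+=.08*f
    st("balanced cz %.2f"%c[2])
    for th in ths:
        h=bot.movel(c-d*PX,max_speed=30,threshold=th); s=st(f"{k} th {th} hit {h}"); print("  moved %.1f"%((c-s["tcp_pos"])@PX))
        c=np.r_[s["tcp_pos"][:2],c[2]] if h else c-d*PX
E
python3 - <<'E'
from h import *
ctest("C")
E
```

```text
balanced cz 23.58 t 27.8 F [ 0.84 -0.68 -0.54] op 0.512 gf 26.8 tcp [ 568.4 -257.7   23.2]
C th 3 hit False t 28.3 F [-0.5   0.24 -2.63] op 0.518 gf 26.6 tcp [ 557.6 -256.5   23.2]
  moved 11.0
C th 3 hit True t 28.5 F [-1.18  0.44  5.27] op 0.516 gf 27.3 tcp [ 556.3 -256.5   23.1]
  moved 2.3
C th 3 hit True t 28.7 F [-1.15 -0.21  4.03] op 0.512 gf 27.3 tcp [ 554.9 -256.4   23.2]
  moved 1.5
```

Run:
```python
from h import *
ctest("C",(5,4,3.5),8)
```

```text
balanced cz 23.23 t 30.4 F [-0.87  0.37 -0.25] op 0.512 gf 26.7 tcp [ 554.7 -256.3   23.2]
C th 5 hit False t 30.9 F [-1.06  0.86 -1.  ] op 0.514 gf 26.7 tcp [ 546.3 -255.5   23.2]
  moved 8.6
C th 4 hit False t 31.3 F [-0.54 -0.09 -2.29] op 0.515 gf 26.7 tcp [ 538.4 -254.7   23.2]
  moved 8.5
C th 3.5 hit True t 31.5 F [-1.27  0.72  4.45] op 0.517 gf 27.3 tcp [ 536.5 -254.6   23.2]
  moved 2.5
```

Run:
```python
from h import *
np.set_printoptions(precision=2,suppress=True)
draw()
im=imaging.capture("top"); m=imaging.camera_model("top"); cv2.imwrite("pics/top2.png",im)
for c in blobs(im,*OR):
    uv=c.reshape(-1,2).mean(0)
    if uv[0]>200:
        r=rect(m,c,58); print(uv,r[0],"L %.0f W %.0f yaw %.3f"%r[1:],"plate x %.1f"%((r[0]-PC)@PX[:2]))
s=np.radians(16); yw=.085; n=[np.sin(s)*np.cos(yw),np.sin(s)*np.sin(yw),np.cos(s)]
def L(a,b,cond=True):
    P=onplane(m,np.array([a,b])/2.1+[60,205],[485,311.5,87.4],n); d=P[1]-P[0]; print(P[0],P[1],np.arctan2(d[1],d[0]))
L((133,315),(150,60)); L((323,295),(323,45)); L((208,244),(210,164)); L((254,240),(256,160))
# lip edges: top and bottom rows per column
hsv=cv2.cvtColor(im,cv2.COLOR_BGR2HSV); k=cv2.inRange(hsv,*YE); cols=range(134,210)
for nm,f,z in(("far",np.min,61),("near",np.max,45)):
    q=[(u,f(np.where(k[200:250,u])[0])+200) for u in cols if k[200:250,u].any()]
    P=onplane(m,q,[0,0,z]); a=np.polyfit(P[:,1],P[:,0],1); print(nm,-np.arctan(a[0]))
```

```text
drawn t 33.0 F [-1.03  0.73  5.02] op 0.516 gf 27.3 tcp [ 439.4 -245.1   23.1]
[299.89 306.74] [460.01 -15.28] L 48 W 28 yaw -0.148 plate x -77.2
[347.13 259.  ] [ 579.92 -141.48] L 47 W 28 yaw -0.228 plate x 54.5
[400.54 183.43] [ 778.96 -291.31] L 54 W 34 yaw 0.207 plate x 267.3
[356.6  412.13 121.64] [668.04 440.98  31.95] 0.09236583916626408
[374.13 191.19 122.01] [680.68 215.34  33.83] 0.07861789572859954
[434.55 333.82 101.27] [530.15 343.77  73.72] 0.10369820442886435
[437.89 278.79 101.66] [533.5  286.76  74.15] 0.0832030090515778
far 0.08707478241333798
near 0.084343437290128
```

View pics/top2.png

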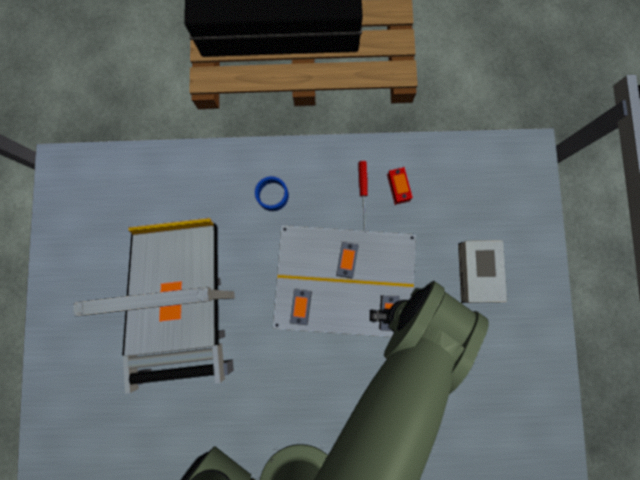

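```bash
cat >> h.py <<'E'
RY=.086; S=np.radians(16); PK=np.array([486.3,313.2,87.4]); BP=(581.4,-139.9,-.215)
EX=np.array([np.cos(S)*np.cos(RY),np.cos(S)*np.sin(RY),-np.sin(S)]); EY=np.array([-np.sin(RY),np.cos(RY),0]); EN=np.cross(EX,EY)
def wp(dx,dy,h,lean,gh=28):   # shoe underside centre at dx,dy,h in the park frame
    o=ori(RY,np.radians(lean),True); return tcp_for(PK+dx*EX+dy*EY+(h+gh)*EN,o),o
def clear(dx,h,lean,gh=28):   # side-view gap between tool/shoe and the lamp bar
    l=np.radians(lean); ax=np.array([np.sin(l),np.cos(l)]); pe=np.array([-ax[1],ax[0]])
    g=(np.array([dx*np.cos(S)+(h+gh)*np.sin(S),87.4-dx*np.sin(S)+(h+gh)*np.cos(S)]))
    t=np.radians(lean-19); sx=np.array([np.cos(t),-np.sin(t)]); sz=np.array([np.sin(t),np.cos(t)])
    box=lambda a,b,u,v:[g+i*u+j*v for i in np.linspace(*a,25) for j in np.linspace(*b,13)]
    P=np.array(box((54,300),(-43,43),ax,pe)+box((-19,54),(-14,14),ax,pe)+box((-45,45),(-gh,46-gh),sx,sz))
    D=np.maximum(0,np.abs(P-[0,251.5])-[15,16.5]); return np.hypot(*D.T).min()
W=[(90,-230,60,25),(90,0,50,25),(60,0,30,30),(40,0,20,35),(0,0,10,35)]
E
python3 - <<'E'
from h import *
np.set_printoptions(precision=2,suppress=True)
for w in W: print(w,"gap %.0f"%clear(w[0],w[2],w[3]),wp(*w)[0],solve_ik(*wp(*w)))
for a,b in zip(W[1:],W[2:]):
  for f in(.25,.5,.75):
    w=np.array(a)*(1-f)+np.array(b)*f; print(w,"gap %.0f"%clear(w[0],w[2],w[3]),solve_ik(*wp(*w)) is not None)
o=ori(BP[2],np.radians(19),True)
for z in(40,120,200): print(z,solve_ik(tcp_for([BP[0],BP[1],z],o),o))
E
```

```text
(90, -230, 60, 25) gap 82 [608.42  92.87 129.96] [ 0.04  0.91  0.54  1.64 -0.02 -0.04]
(90, 0, 50, 25) gap 83 [585.91 321.79 120.35] [0.34 1.03 0.77 1.73 0.11 0.23]
(60, 0, 30, 30) gap 62 [550.23 318.71 110.16] [0.34 1.04 0.72 1.76 0.13 0.22]
(40, 0, 20, 35) gap 52 [526.93 316.7  106.95] [0.34 1.09 0.75 1.83 0.15 0.21]
(0, 0, 10, 35) gap 17 [485.88 313.16 108.36] [0.36 0.98 0.52 1.71 0.15 0.22]
[82.5   0.   45.   26.25] gap 77 True
[75.   0.  40.  27.5] gap 72 True
[67.5   0.   35.   28.75] gap 67 True
[55.    0.   27.5  31.25] gap 59 True
[50.   0.  25.  32.5] gap 57 True
[45.    0.   22.5  33.75] gap 54 True
[30.   0.  17.5 35. ] gap 43 True
[20.  0. 15. 35.] gap 34 True
[10.   0.  12.5 35. ] gap 26 True
40 [-0.34  0.84  0.15  1.21 -0.04 -0.12]
120 [-0.34  0.77  0.23  1.36 -0.04 -0.12]
200 [-0.34  0.72  0.34  1.52 -0.04 -0.12]
```

Run:
```python
from h import *
o=ori(BP[2],np.radians(19),True)
g=lambda b:tcp_for([BP[0],BP[1],40],o,19-b)
bot.move_ptp(g(90),o); bot.movel(g(0),max_speed=120); bot.grip(0.0,25); bot.grip(0.0,70); bot.dwell(.1); st("gripped")
p=bot.get_state()["tcp_pos"]; bot.movel(p+[0,0,110],max_speed=120); st("lifted")
bot.move_ptp(*wp(*W[0])); st("W0")
for w in W[1:]: 
    t,oo=wp(*w); bot.movel(t,oo,max_speed=130)
st("W4"); cv2.imwrite("pics/side3.png",cv2.resize(imaging.capture("side")[60:260,130:400],None,fx=2.5,fy=2.5))
```

```text
gripped t 36.7 F [ 0.72 -0.33  7.32] op 0.496 gf 70.6 tcp [ 576.5 -138.6   23.2]
lifted t 37.8 F [ 0.03  1.19 -9.11] op 0.496 gf 72.0 tcp [ 575.8 -138.4  132.1]
W0 t 38.8 F [-0.24  0.03 -8.7 ] op 0.498 gf 72.0 tcp [608.4  93.  129.3]
W4 t 41.9 F [ 0.62 -0.54 -7.88] op 0.495 gf 72.1 tcp [487.  313.5 109.5]
```

View pics/side3.png

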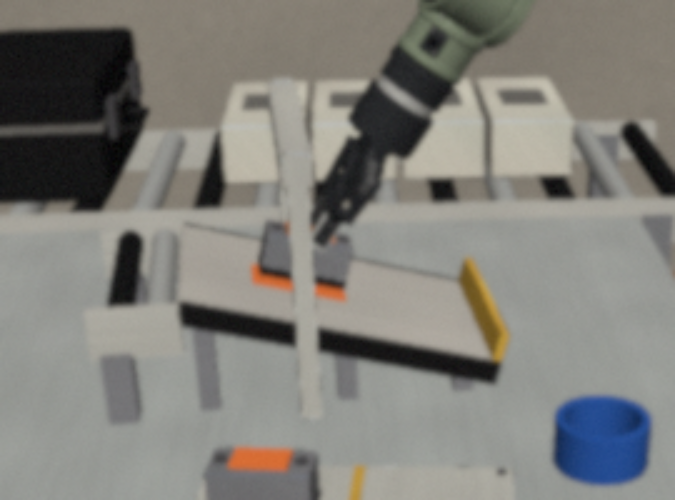

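The side view shows the shoe (crop 305,255) parallel to the slope and over the orange mark. The gripper clears the bar. I'll lower it until it touches.

Run:
```python
from h import *
t,o=wp(0,0,4,35); bot.movel(t,max_speed=30); st("h4")
t,o=wp(0,0,-5,35); print(bot.movel(t,max_speed=10,threshold=5)); s=st("contact")
print("park frame",((s["tcp_pos"]-wp(0,0,0,35)[0])@np.c_[EX,EY,EN]).round(1), s["wrist_torque"].round(2))
cv2.imwrite("pics/side4.png",cv2.resize(imaging.capture("side")[130:230,190:300],None,fx=5,fy=5,interpolation=cv2.INTER_CUBIC))
```

```text
h4 t 42.3 F [-0.19  0.23 -8.82] op 0.494 gf 72.1 tcp [484.2 312.9 102. ]
True
contact t 42.8 F [1.83 0.34 7.89] op 0.499 gf 73.9 tcp [483.8 313.1  99.9]
park frame [0.4 0.1 1.3] [-0.01  0.02  0.02]
```

View pics/side4.png

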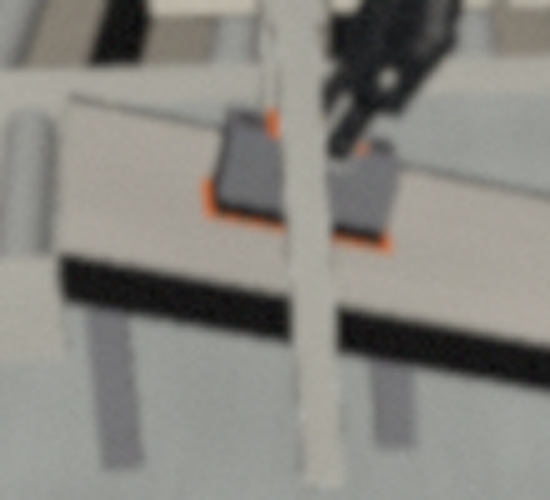

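Run:
```python
from h import *
bot.grip(0.0,20); bot.dwell(.1); st("soft"); bot.grip(0.6); bot.dwell(.1); bot.grip(0.8); st("open")
for w in [(17,0,50,35),(60,0,60,30),(90,0,60,25)]:
    t,o=wp(*w); print(w,"gap %.0f"%clear(*np.array(w)[[0,2,3]])); bot.movel(t,o,max_speed=120)
bot.movel(*wp(90,-230,60,25),max_speed=200); st("out")
im=imaging.capture("side"); cv2.imwrite("pics/side5.png",im)
im=imaging.capture("top"); m=imaging.camera_model("top"); cv2.imwrite("pics/top5.png",cv2.resize(im[205:405,60:430],None,fx=2.1,fy=2.1,interpolation=cv2.INTER_CUBIC))
for c in blobs(im,*OR):
    uv=c.reshape(-1,2).mean(0); r=rect(m,c,58); print(uv,r[0],"yaw %.3f"%r[3],"plate",((r[0]-PC)@PX[:2]).round(1))
```

```text
soft t 43.1 F [1.19 1.58 7.81] op 0.499 gf 73.9 tcp [483.9 313.   99.9]
open t 43.8 F [ 0.27  0.99 -0.03] op 0.799 gf 0.0 tcp [483.6 312.6  97.2]
(17, 0, 50, 35) gap 20
(60, 0, 60, 30) gap 58
(90, 0, 60, 25) gap 82
out t 46.7 F [-0.73  0.18 -0.29] op 0.798 gf 0.0 tcp [608.2  94.2 129.9]
[390.09433962 312.83018868] [ 437.47614 -246.88287] yaw -0.045 plate -76.9
[299.98076923 306.57692308] [460.10635   -15.1054535] yaw -0.166 plate -77.1
[400.53571429 183.41071429] [ 778.9598  -291.30676] yaw 0.207 plate 267.3
```

View pics/side5.png

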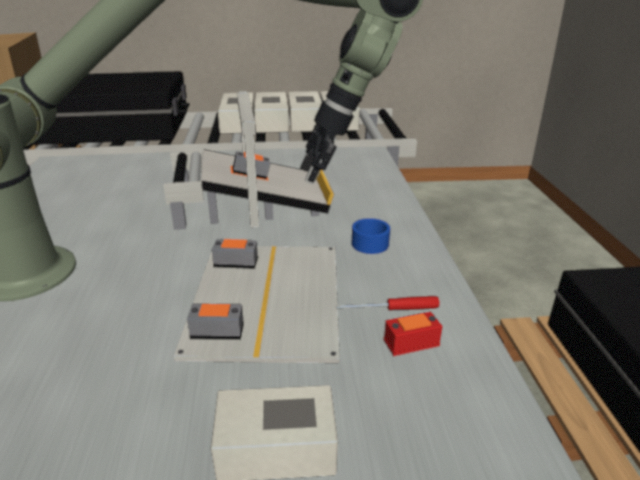

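View pics/top5.png

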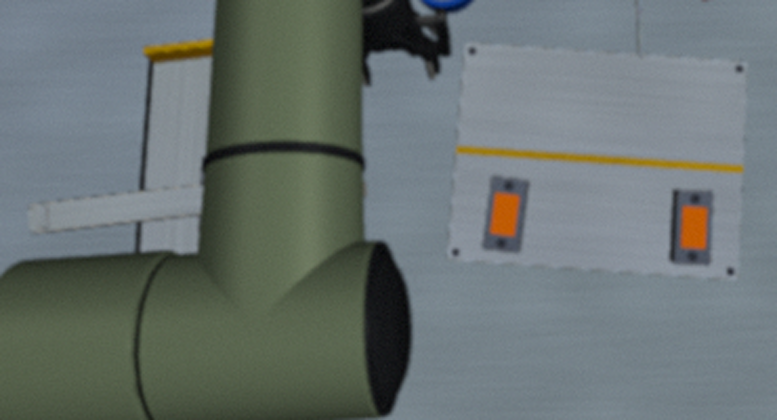

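Both polished shoes lie wholly on the near side of the line (crop 505,213 and 693,226), and the chock sits on the ramp. I'll move the arm aside and check the chock once more.

Run:
```python
from h import *
p=bot.get_state()["tcp_pos"]; bot.movel([p[0]-60,p[1]-40,260],max_speed=200); bot.move_ptp([500,-140,330],ori(-.1,0,True)); bot.dwell(.3); st()
im=imaging.capture("top"); m=imaging.camera_model("top"); cv2.imwrite("pics/top6.png",cv2.resize(im[210:400,80:240],None,fx=3.1,fy=3.1,interpolation=cv2.INTER_CUBIC))
```

```text
t 48.8 F [-0.    0.9  -0.44] op 0.796 gf 0.0 tcp [ 500.6 -139.1  329. ]
```

View pics/top6.png

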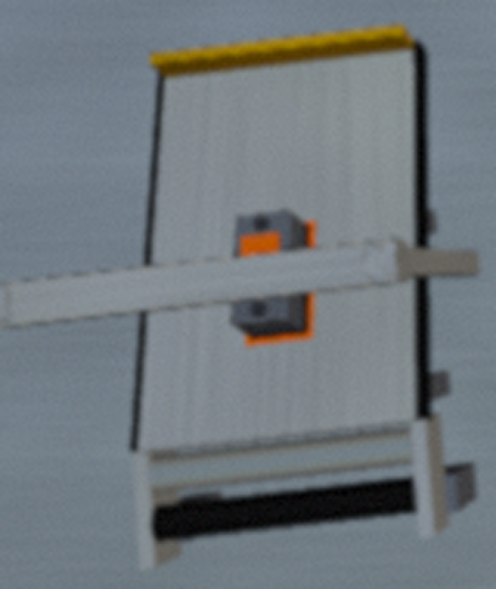

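The chock stands squarely within the mark, with thin, even orange margins at crop (310,280) and (280,338), and it isn't moving.

```bash
python3 -c "
from bench import bot
print(bot.sign_off())"
```

```text
the job is handed in; nothing more can be done
None
```

The job is handed in after about 49 s: both polished shoes lie wholly on the near side of the yellow line, still on the plate, and the rough one sits squarely on the ramp's orange mark and stayed put; carton, tape roll and screwdriver were not touched.

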